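# Shingle the wiped arm boards in the drain tray

## Robot

A 6-joint arm with a two-finger parallel gripper is mounted at the origin on a cart in front of the work surface, level with it; the furniture and walls round the work are solid. World frame = base frame: x ahead of the robot, y to its left, z up, the work surface at z = 0. Lengths are in m, angles in rad, forces in N, time in s.
With the tool pointing down it reaches from about 0.4 to 0.925 m from the base axis. Payload 12.5 kg.
Tool frame: the origin (TCP) lies at the very end of the fingers, on their centre line; the grasp point (between the pads) lies 19 mm behind it; z points along the fingers, y is the direction in which the jaws open and shut (so a half turn about z gives the same grasp; the last joint's range is limited). The gripper opens to 95 mm and grips with 3 to 60 N. Pads are 20 mm wide; open, the fingers measure 119 mm over their backs; the gripper's body (75 mm by 180 mm) begins 59 mm behind the grasp point.
Start: joints at [-1.438, 0.491, 1.559, -0, 1.092, -0.106], TCP at [0.148, -0.607, 0.215] pointing down, gripper open.
Joint ranges: [-3.1, 3.1], [-0.84, 2.19], [0.05, 2.79], [-1.13, 4.28], [0.06, 2.93], [-2.69, 2.69]. Speed limits (rad/s): [2.22, 2.22, 2.79, 3.14, 3.14, 3.14].

## Interface

Orientations are given as a unit quaternion [x, y, z, w].
In Python, from workcell import * gives the robot as it stands.
- The arm moves only by the tool drive_tool, never from a script. Its argument "series" is text: rows parted by semicolons, each of 7 numbers parted by spaces: the shift along the tool's x, y, z scaled (see below), then the turn, a rotation vector about the tool's x, y, z scaled (see below), then the closure, from 0 (fully open) to 1 (shut). A call has 1 to 8 rows; each row shifts and turns the commanded pose from where the row before left it, along the tool's axes as they then stand; what a row does not reach is not made up. The controller multiplies each number of a shift by 30 mm and each number of a turn by 0.1 rad. A row lasts 1/12 s, in which the tool goes at most 41.7 mm and 7.16 degrees, less where a joint would pass 70% of its speed; a pose out of reach is approached as far as the arm can. A call with a number of a shift or a turn outside -1 to 1 is refused whole. A call with a gripper value outside its range is refused whole. The fingers move at their own pace and stop on an object; "newtons" is the grip in N (left out, the last holds). Time passes only in rows, so rows that do not move let the fingers close. It gives the time, the measured TCP pose, the force and the opening at its end, in the units of the state.
- get_obs(): the state, without advancing time (a new reading comes with each control period).
- capture(name): name is "side" or "top" or "wrist"; returns the picture (384x512x3 uint8, red, green, blue); there is no depth.
- camera_params(name): a dict with "camera_matrix" (3x3 intrinsics, pixels), "world_to_cam" (4x4, takes a point from world to camera coordinates). Camera axes: x right, y down, z forward; pixel columns grow to the right and rows downward; lengths in m; the calibration is good to about 2 mm. A picture is of the moment at which its call begins: read the wrist's pose just before it. camera_params takes no time and is no camera call; for the wrist camera it gives the pose at the moment of the call.
- job_done(): hands the job in, once; it reports no verdict.
The state is a dict: "time": time; "joints": joint angles; "joint_velocities": joint speeds; "effort": joint torques, N m; "tool_pos": TCP position; "eef_rot": TCP orientation; "force": force on the tool from outside, world axes, zero at the start; "torque": the same for the moment, N m; "grip_width": finger opening in m.
Only numpy, scipy, OpenCV 4.12 (cv2) and the standard library are available. Lean on these libraries where they do the work, as an engineer would, in place of code of your own. Each camera call takes 0.05 s, during which the arm holds its last target.

## Task

The arm boards have just been wiped down and must air-dry without lying flat on one another. One already leans on the rod in the drain tray: carry on the row with the two boards on the worktop, like roof shingles, each leaning with its loop end on top of the plain end of the board before, lapped over it by about a third of its length, in line with it, and with its own plain end down on the tray floor. Set them down rather than drop them, leave the first board where it is, and disturb nothing else.

Things in the scene. Friction and masses are not known exactly. Their poses are not given: they have to be found in the camera images.
- drain_tray: Fixed low slatted grey metal drain tray, 366 x 136 mm outside, inside 360 x 130 mm. Its floor (flat slats, 5 mm gaps) is 7 mm above the worktop; the walls' rim is 23 mm above the worktop. Origin: centre of its underside, on the worktop; x along its length toward the end with the prop rod, y across, z up.
- tray_floor (a point): Centre of the tray floor's upper face; axes as the tray's.
- tray_rod (a point): Top of the prop rod's middle: a 10 mm round rod lying across the tray floor, 122.5 mm from the tray's centre toward its +x end; its top is 10 mm above the floor.
- board_first: White plastic arm board, 70 g: flat body 105 x 50 x 10 mm, strap slots on top, and at one end a flat hanging loop (36 mm wide, 6 mm thick, underside flush) reaching 25 mm further. Origin: centre of the body's underside; x to the loop end, y across, z up from the top face. It leans in the tray about 7 degrees: loop end up on the rod, pointing to the tray's +x end, plain end on the floor.
- board_first_plain (a point): Middle of the lower edge of the first board's plain end, 52.5 mm from its origin along -x.
- board_2: White plastic arm board, 70 g: flat body 105 x 50 x 10 mm, strap slots on top, and at one end a flat hanging loop (36 mm wide, 6 mm thick, underside flush) reaching 25 mm further. Origin: centre of the body's underside; x to the loop end, y across, z up from the top face. Starts flat on the worktop. It and board_3 are alike and may go in either order.
- board_2_loop (a point): Tip of board_2's loop, on the underside, 77.5 mm from its origin along +x.
- board_2_plain (a point): Middle of the lower edge of board_2's plain end, 52.5 mm from its origin along -x.
- board_3: The same as board_2; starts flat on the worktop.
- board_3_loop (a point): Tip of board_3's loop, on the underside, 77.5 mm from its origin along +x.
- board_3_plain (a point): Middle of the lower edge of board_3's plain end, 52.5 mm from its origin along -x.
- spray_bottle: Bystander: white spray bottle, 58 mm across, 200 mm tall, upright on the worktop; origin at the centre of its foot.
- swab_box: Bystander: small carton of swabs, 51 x 71 x 46 mm; origin at the centre of its underside.
- saline_bottle: Bystander: clear bottle, 67 mm across, 148 mm tall, upright on the worktop; origin at the centre of its foot.

How it is judged:
At the end, for the whole second after the job is handed in: Each added board (either order) has its loop end on the plain end of the one before: lap 20-65 mm, within 18 mm sideways and 14 deg of the tray's length, leaning 3.5-12.5 deg, plain end within 5 mm of the tray floor. First board within 25 mm of its start, still leaning. All released, at rest ((((x of board_2_loop in the frame of board_first between -0.0325 and 0.0125 m and y of board_2_loop in the frame of board_first between -0.018 and 0.018 m and z of board_2_loop in the frame of board_first between 0.006 and 0.02 m and y of board_2_plain in the frame of board_first between -0.03 and 0.03 m and z of board_2_plain in the frame of tray_floor between -0.004 and 0.005 m and x of board_2_plain in the frame of tray_floor between -0.18 and 0.18 m and y of board_2_plain in the frame of tray_floor between -0.065 and 0.065 m and angle between board_2's own z axis and vertical between 0.06 and 0.22 rad and angle between the x axis of board_2 and the x axis of drain_tray, either way round below 0.25 rad) and (x of board_3_loop in the frame of board_2 between -0.0325 and 0.0125 m and y of board_3_loop in the frame of board_2 between -0.018 and 0.018 m and z of board_3_loop in the frame of board_2 between 0.006 and 0.02 m and y of board_3_plain in the frame of board_2 between -0.03 and 0.03 m and z of board_3_plain in the frame of tray_floor between -0.004 and 0.005 m and x of board_3_plain in the frame of tray_floor between -0.18 and 0.18 m and y of board_3_plain in the frame of tray_floor between -0.065 and 0.065 m and angle between board_3's own z axis and vertical between 0.06 and 0.22 rad and angle between the x axis of board_3 and the x axis of drain_tray, either way round below 0.25 rad)) or ((x of board_3_loop in the frame of board_first between -0.0325 and 0.0125 m and y of board_3_loop in the frame of board_first between -0.018 and 0.018 m and z of board_3_loop in the frame of board_first between 0.006 and 0.02 m and y of board_3_plain in the frame of board_first between -0.03 and 0.03 m and z of board_3_plain in the frame of tray_floor between -0.004 and 0.005 m and x of board_3_plain in the frame of tray_floor between -0.18 and 0.18 m and y of board_3_plain in the frame of tray_floor between -0.065 and 0.065 m and angle between board_3's own z axis and vertical between 0.06 and 0.22 rad and angle between the x axis of board_3 and the x axis of drain_tray, either way round below 0.25 rad) and (x of board_2_loop in the frame of board_3 between -0.0325 and 0.0125 m and y of board_2_loop in the frame of board_3 between -0.018 and 0.018 m and z of board_2_loop in the frame of board_3 between 0.006 and 0.02 m and y of board_2_plain in the frame of board_3 between -0.03 and 0.03 m and z of board_2_plain in the frame of tray_floor between -0.004 and 0.005 m and x of board_2_plain in the frame of tray_floor between -0.18 and 0.18 m and y of board_2_plain in the frame of tray_floor between -0.065 and 0.065 m and angle between board_2's own z axis and vertical between 0.06 and 0.22 rad and angle between the x axis of board_2 and the x axis of drain_tray, either way round below 0.25 rad))) and distance of board_first from where it was at the start of the episode below 0.025 m and angle between board_first's own z axis and vertical between 0.06 and 0.22 rad and linear speed of each of board_first, board_2, board_3 below 0.02 m/s); the robot touches nothing.
It fails at once if the spray bottle is pushed more than 30 mm or knocked over (distance of spray_bottle from where it was at the start of the episode above 0.03 m or angle between spray_bottle's own z axis and vertical above 0.5 rad).
It fails at once if the swab box is pushed more than 30 mm or knocked over (distance of swab_box from where it was at the start of the episode above 0.03 m or angle between swab_box's own z axis and vertical above 0.5 rad).
It fails at once if the saline bottle is pushed more than 30 mm or knocked over (distance of saline_bottle from where it was at the start of the episode above 0.03 m or angle between saline_bottle's own z axis and vertical above 0.5 rad).
It fails at once if a board is dropped: it falls free of the gripper faster than 0.6 m/s (linear speed of board_2 above 0.6 m/s and contact force between the fingers and board_2 below 0.05 N).
It fails at once if a board is dropped: it falls free of the gripper faster than 0.6 m/s (linear speed of board_3 above 0.6 m/s and contact force between the fingers and board_3 below 0.05 N).
It also fails if it takes over 51 s, if anything falls off the work surface, if the arm or the gripper's body presses on something with over 40 N, if the wrist force passes 120 N, or if a joint passes its speed limit or range.

## Working session

There is one attempt and no reset: what is moved stays moved. The work goes in short steps, Python scripts to look and compute and a tool call to move; the robot and the scene stay as the last step left them, time stands still between calls to the robot, and variables do not carry over. Pictures are saved under pics/ and viewed, and the job is handed in when it is done.

Besides the shell and the picture viewer there is one more tool, called after "Call:" as a command line: name --argument value ..., lists and objects as JSON in quotes. drive_tool: Moves the arm, as the interface text tells. Shifts and turns lie within -1 to 1; 1 stands for 30 mm of shift or 0.1 rad of turn. Its arguments: {"type":"object","properties":{"series":{"type":"string"},"newtons":{"type":"number"}},"required":["series"]}

```bash
mkdir -p pics; ls; python3 - <<'E'
from workcell import *
import cv2,numpy as np
o=get_obs();print(o)
for n in ("side","top","wrist"):
    p=camera_params(n);print(n,np.round(p["camera_matrix"],1).tolist(),np.round(p["world_to_cam"],4).tolist())
    cv2.imwrite(f"pics/{n}0.png",capture(n)[:,:,::-1])
E
```

```text
pics
{'time': 0.0, 'joints': array([-1.43761662e+00,  4.91578141e-01,  1.55945564e+00, -9.53181211e-06,
        1.09167274e+00, -1.05610982e-01]), 'joint_velocities': array([ 0.00078146, -0.00098138,  0.00035347,  0.00093292,  0.00048549,
        0.00015342]), 'effort': array([-1.72596232e-03, -6.12640929e+01, -2.58180732e+01,  6.91158953e-02,
        4.81130148e-02, -8.27337567e-05]), 'tool_pos': array([ 0.14781104, -0.60702336,  0.21404807]), 'eef_rot': array([ 9.92880423e-01,  1.19114044e-01, -1.19043707e-05, -5.56822658e-04]), 'force': array([-0.62087052, -0.20328233, -0.27047438]), 'torque': array([ 0.00983738, -0.00206454,  0.01400492]), 'grip_width': 0.09497386155017445}
side [[378.9, 0.0, 254.1], [0.0, 378.9, 190.0], [0.0, 0.0, 1.0]] [[0.9765, -0.2144, -0.0222, -0.5451], [-0.0999, -0.3592, -0.9279, 0.0729], [0.191, 0.9083, -0.3722, 1.3069], [0.0, 0.0, 0.0, 1.0]]
top [[420.4, 0.0, 256.9], [0.0, 420.4, 188.1], [0.0, 0.0, 1.0]] [[-0.0232, -0.9997, -0.0037, -0.0434], [-0.9979, 0.0234, -0.0608, 0.5452], [0.0609, 0.0023, -0.9981, 1.5295], [0.0, 0.0, 0.0, 1.0]]
wrist [[271.8, 0.0, 254.7], [0.0, 271.8, 188.1], [0.0, 0.0, 1.0]] [[0.2371, -0.9715, 0.0007, -0.6249], [-0.9349, -0.228, 0.272, -0.0314], [-0.264, -0.0651, -0.9623, 0.3896], [0.0, 0.0, 0.0, 1.0]]
```

View pics/top0.png

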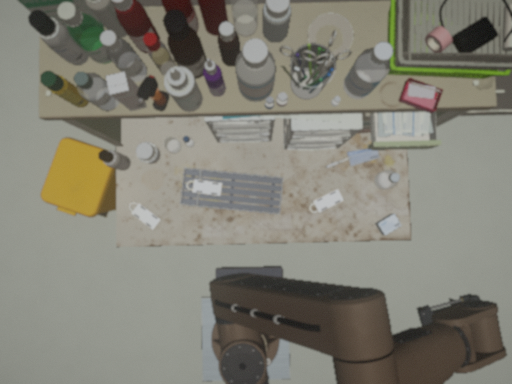

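View pics/side0.png

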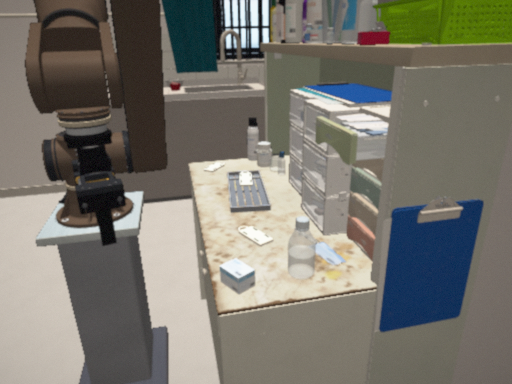

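View pics/wrist0.png

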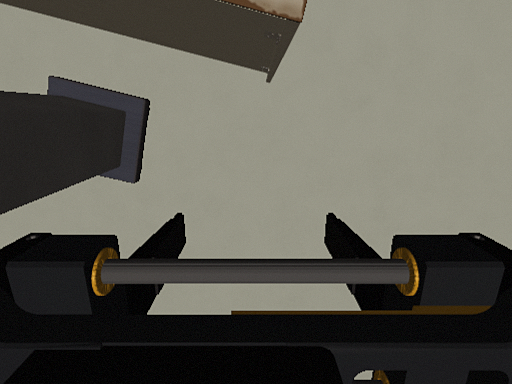

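```bash
cat > h.py <<'E'
from workcell import *
import cv2,numpy as np
from scipy.spatial.transform import Rotation as R
def ray(p,uv):
    K=np.array(p["camera_matrix"]);T=np.array(p["world_to_cam"])
    d=T[:3,:3].T@np.linalg.solve(K,np.array([uv[0],uv[1],1.0])); c=-T[:3,:3].T@T[:3,3]
    return c,d
def onz(p,uv,z):
    c,d=ray(p,uv); return c+d*(z-c[2])/d[2]
def proj(p,X):
    K=np.array(p["camera_matrix"]);T=np.array(p["world_to_cam"])
    q=K@(T[:3,:3]@np.array(X)+T[:3,3]); return q[:2]/q[2]
E
python3 - <<'E'
from h import *
p=camera_params("top")
im=cv2.imread("pics/top0.png")
c=im[110:250,110:310];cv2.imwrite("pics/c1.png",cv2.resize(c,None,fx=4,fy=4,interpolation=cv2.INTER_CUBIC))
c=im[110:250,270:420];cv2.imwrite("pics/c2.png",cv2.resize(c,None,fx=4,fy=4,interpolation=cv2.INTER_CUBIC))
for n,uv,z in [("b",(145,215),.01),("b",(326,201),.01),("first",(206,187),.02),("corner",(118,247),0),("corner",(410,240),0),("shelffront",(200,118),0.3),("tray",(183,170),.023),("tray",(281,176),.023),("tray",(280,213),.023),("tray",(181,206),.023)]:
    print(n,onz(p,uv,z).round(3))
E
```

```text
b [0.455 0.358 0.01 ]
b [ 0.491 -0.31   0.01 ]
first [0.552 0.131 0.02 ]
corner [0.339 0.461 0.   ]
corner [ 0.34  -0.616  0.   ]
shelffront [0.744 0.111 0.3  ]
tray [0.617 0.214 0.023]
tray [ 0.586 -0.146  0.023]
tray [ 0.451 -0.138  0.023]
tray [0.485 0.223 0.023]
```

View pics/c1.png

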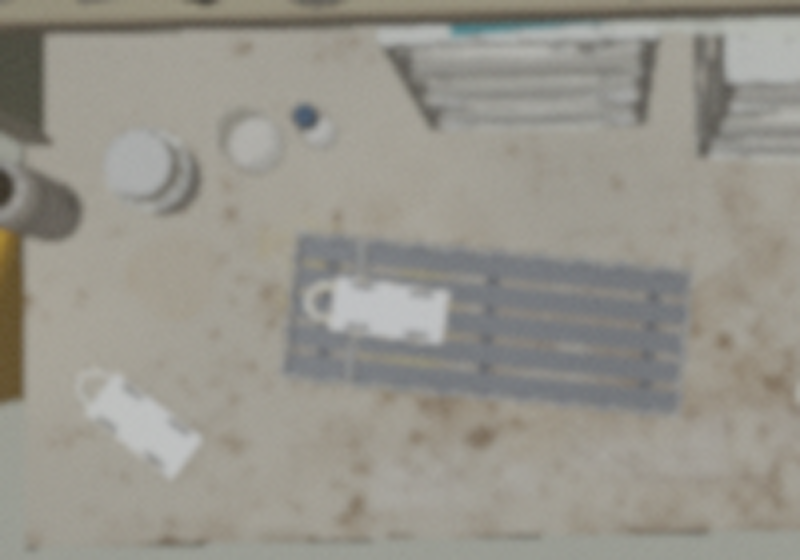

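View pics/c2.png

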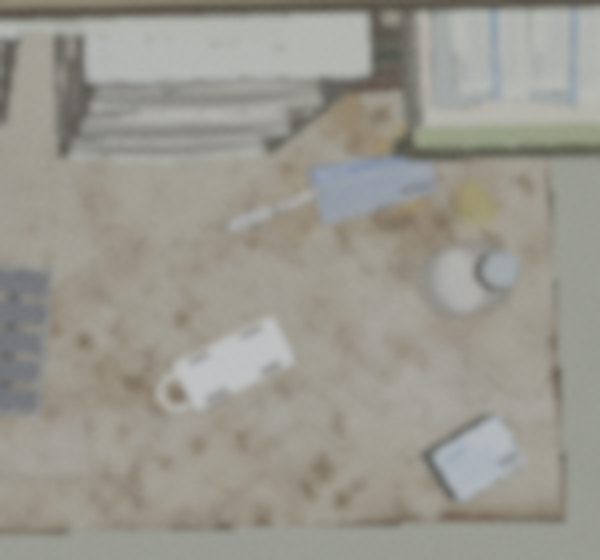

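```bash
cat >> h.py <<'E'
def boardmask(im,lo=170,sat=40):
    hsv=cv2.cvtColor(im,cv2.COLOR_BGR2HSV)
    return ((hsv[...,2]>lo)&(hsv[...,1]<sat)).astype(np.uint8)
E
python3 - <<'E'
from h import *
im=cv2.imread("pics/top0.png");p=camera_params("top")
hsv=cv2.cvtColor(im,cv2.COLOR_BGR2HSV)
for u,v in [(145,215),(326,201),(206,187),(230,215),(150,225),(330,220)]: print((u,v),hsv[v,u])
for lo in (180,195,205):
    m=boardmask(im,lo,30)
    n,l,s,c=cv2.connectedComponentsWithStats(m)
    for i in range(1,n):
        if 150<s[i,4]<900 and 120<c[i][0]<420 and 150<c[i][1]<240:
            pts=np.argwhere(l==i)[:,::-1].astype(np.float32)
            r=cv2.minAreaRect(pts); print(lo,s[i,4],r,[onz(p,q,.01)[:2].round(3).tolist() for q in cv2.boxPoints(r)],'cen',onz(p,c[i],.01)[:2].round(4))
E
```

```text
(145, 215) [ 75   3 193]
(326, 201) [ 90   3 194]
(206, 187) [ 90   3 194]
(230, 215) [ 20  36 149]
(150, 225) [ 60   3 172]
(330, 220) [ 17  50 144]
180 267 ((206.7799835205078, 187.0399932861328), (27.0114803314209, 12.0208158493042), 8.13010311126709) [[0.539, 0.182], [0.583, 0.175], [0.566, 0.076], [0.523, 0.083]] cen [0.5527 0.1296]
180 278 ((327.9000244140625, 200.30001831054688), (12.074767112731934, 27.280029296875), 63.43495178222656) [[0.492, -0.262], [0.535, -0.353], [0.495, -0.372], [0.452, -0.28]] cen [ 0.4933 -0.3166]
180 265 ((145.1846160888672, 215.97694396972656), (26.92568016052246, 12.191104888916016), 37.87498474121094) [[0.465, 0.41], [0.5, 0.383], [0.437, 0.305], [0.403, 0.332]] cen [0.4512 0.3569]
180 173 ((389.6153869628906, 223.92306518554688), (11.648704528808594, 17.19570541381836), 56.3099365234375) [[0.403, -0.502], [0.436, -0.556], [0.4, -0.578], [0.367, -0.524]] cen [ 0.4015 -0.5372]
```

```bash
cat >> h.py <<'E'
def down(yaw,pitch=0):
    # tool x = yaw dir (deg), tool z down; pitch>0 raises tool x (board's loop end)
    a=np.radians(yaw); x=np.array([np.cos(a),np.sin(a),0]); z=np.array([0,0,-1.]); y=np.cross(z,x)
    M=np.stack([x,y,z],1)
    return R.from_matrix(M)*R.from_rotvec([0,np.radians(pitch),0])
# positive rotation about tool y takes x toward -z(tool)=up
def plan(p0,r0,p1,r1,n,grip,dec=2):
    p0=np.array(p0,float);p1=np.array(p1,float);p=p0.copy();r=r0
    rv=(r0.inv()*r1).as_rotvec(); rows=[]
    for k in range(1,n+1):
        pt=p0+(p1-p0)*k/n; rt=r0*R.from_rotvec(rv*k/n)
        s=np.round(r.inv().apply(pt-p)/.03,dec); t=np.round((r.inv()*rt).as_rotvec()/.1,dec)
        p=p+r.apply(s*.03); r=r*R.from_rotvec(t*.1)
        rows.append(" ".join(f"{v:g}" for v in list(s+0)+list(t+0))+f" {grip}")
    for i in range(0,n,8): print("; ".join(rows[i:i+8]))
    print("end",p.round(4),(r.as_matrix()[:,0]).round(3))
def cur():
    o=get_obs(); return o["tool_pos"],R.from_quat(o["eef_rot"])
def go(p1,r1,n,grip,dec=2):
    p,r=cur(); plan(p,r,p1,r1,n,grip,dec)
E
python3 - <<'E'
from h import *
p,r=cur();print(r.as_matrix().round(3),down(13.6).as_matrix().round(3))
T=np.array(camera_params("wrist")["world_to_cam"]);c=-T[:3,:3].T@T[:3,3]
print("cam in tool",r.inv().apply(c-p), (r.inv().as_matrix()@T[:3,:3].T).round(3))
y=np.radians(115)
go([.493-.03*np.cos(y),-.317-.03*np.sin(y),.25],down(115),18,0)
E
```

```text
[[ 0.972  0.237 -0.   ]
 [ 0.237 -0.972  0.001]
 [ 0.    -0.001 -1.   ]] [[ 0.972  0.235  0.   ]
 [ 0.235 -0.972  0.   ]
 [ 0.     0.    -1.   ]]
cam in tool [ 0.07602871 -0.00033498 -0.1697704 ] [[ 0.001 -0.962 -0.272]
 [ 1.     0.     0.002]
 [-0.002 -0.272  0.962]]
0.76 -0.32 -0.07 0 0 -0.98 0; 0.79 -0.24 -0.06 0 0 -0.98 0; 0.8 -0.16 -0.07 0 0 -0.99 0; 0.82 -0.08 -0.06 0 0 -0.98 0; 0.82 0 -0.07 0 0 -0.98 0; 0.82 0.08 -0.07 0 0 -0.98 0; 0.81 0.15 -0.06 0 0 -0.99 0; 0.78 0.24 -0.07 0 0 -0.98 0
0.76 0.32 -0.06 0 0 -0.98 0; 0.73 0.38 -0.07 0 0 -0.98 0; 0.69 0.46 -0.07 0 -0.01 -0.99 0; 0.63 0.52 -0.06 0 0 -0.98 0; 0.58 0.58 -0.07 0 0 -0.98 0; 0.53 0.63 -0.07 0 0 -0.98 0; 0.45 0.69 -0.06 0 0 -0.99 0; 0.39 0.72 -0.07 0 0 -0.98 0
0.32 0.76 -0.07 0 0 -0.98 0; 0.24 0.79 -0.06 0 0 -0.98 0
end [ 0.5057 -0.3441  0.2499] [-0.422  0.906 -0.   ]
```

Call:
drive_tool --series "0.76 -0.32 -0.07 0 0 -0.98 0; 0.79 -0.24 -0.06 0 0 -0.98 0; 0.8 -0.16 -0.07 0 0 -0.99 0; 0.82 -0.08 -0.06 0 0 -0.98 0; 0.82 0 -0.07 0 0 -0.98 0; 0.82 0.08 -0.07 0 0 -0.98 0; 0.81 0.15 -0.06 0 0 -0.99 0; 0.78 0.24 -0.07 0 0 -0.98 0" --newtons 20

```text
time: 0.82
tool_pos: [0.3076, -0.4895, 0.2304]
eef_rot: [0.87, 0.492, 0.0, -0.0]
force: [0.2, 0.6, 0.1]
grip_width: 0.0953
```

Call:
drive_tool --series "0.76 0.32 -0.06 0 0 -0.98 0; 0.73 0.38 -0.07 0 0 -0.98 0; 0.69 0.46 -0.07 0 -0.01 -0.99 0; 0.63 0.52 -0.06 0 0 -0.98 0; 0.58 0.58 -0.07 0 0 -0.98 0; 0.53 0.63 -0.07 0 0 -0.98 0; 0.45 0.69 -0.06 0 0 -0.99 0; 0.39 0.72 -0.07 0 0 -0.98 0"

```text
time: 1.48
tool_pos: [0.4667, -0.3727, 0.2462]
eef_rot: [0.615, 0.788, -0.0, 0.0]
force: [0.2, -0.2, -0.1]
grip_width: 0.0955
```

Call:
drive_tool --series "0.32 0.76 -0.07 0 0 -0.98 0; 0.24 0.79 -0.06 0 0 -0.98 0; 0 0 0 0 0 0 0; 0 0 0 0 0 0 0"

```text
time: 1.82
tool_pos: [0.5062, -0.3435, 0.2499]
eef_rot: [0.537, 0.844, -0.001, -0.0]
force: [-0.8, -0.6, 0.4]
grip_width: 0.0949
```

```bash
python3 - <<'E'
from h import *
import json
p,r=cur();P=camera_params("wrist");im=capture("wrist")[:,:,::-1]
cv2.imwrite("pics/w1.png",im)
np.savez("w1.npz",K=P["camera_matrix"],T=P["world_to_cam"])
print(p,r.as_matrix()[:,0],get_obs()["time"])
E
```

```text
[ 0.50623891 -0.34349459  0.24986535] [-4.23218065e-01  9.06027740e-01 -4.52447065e-04] 1.8667
```

View pics/w1.png

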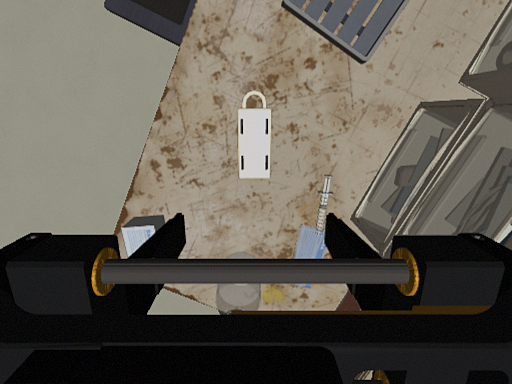

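```bash
cat >> h.py <<'E'
def board_from(im,P,seed,z=.01,lo=200,sat=40,ero=5):
    m=boardmask(im,lo,sat)
    m=cv2.morphologyEx(m,cv2.MORPH_CLOSE,np.ones((5,5)))
    m=cv2.morphologyEx(m,cv2.MORPH_OPEN,np.ones((ero,ero)) if ero else np.ones((1,1)))
    n,l=cv2.connectedComponents(m); i=l[seed[1],seed[0]]
    c,_=cv2.findContours((l==i).astype(np.uint8),cv2.RETR_EXTERNAL,cv2.CHAIN_APPROX_NONE)
    c=max(c,key=cv2.contourArea)[:,0,:].astype(float)
    w=np.array([onz(P,q,z)[:2] for q in c],np.float32)
    rc=cv2.minAreaRect(w*1000); b=cv2.boxPoints(rc)
    return rc,b.round(1)
E
python3 - <<'E'
from h import *
z=np.load("w1.npz");P=dict(camera_matrix=z["K"],world_to_cam=z["T"])
im=cv2.imread("pics/w1.png")
print(cv2.cvtColor(im,cv2.COLOR_BGR2HSV)[[140,150,120,97,200],[255,245,260,256,220]])
for lo in (190,215): print(board_from(im,P,(255,140),lo=lo))
print(onz(P,(240,295),.05))
E
```

```text
[[ 15   2 208]
 [ 30   4 208]
 [  0   0 207]
 [ 16  84 133]
 [ 16  57 152]]
(((492.0843200683594, -318.06536865234375), (47.176212310791016, 101.13968658447266), 25.067642211914062), array([[ 449.3, -282.3],
       [ 492.1, -373.9],
       [ 534.9, -353.9],
       [ 492. , -262.3]], dtype=float32))
(((551.7369995117188, -443.9246826171875), (1005.5523071289062, 655.7523803710938), 25.202560424804688), array([[ -42.8, -361.4],
       [ 236.4, -954.7],
       [1146.3, -526.5],
       [ 867. ,   66.8]], dtype=float32))
[ 0.57105344 -0.53945092  0.05      ]
```

```bash
python3 - <<'E'
from h import *
go([.492,-.318,.04],down(115.1),8,0)
plan([.492,-.318,.04],down(115.1),[.492,-.318,.002],down(115.1),3,0)
E
```

```text
0.12 0 0.87 0 0 0 0; 0.13 -0.01 0.88 0 0 -0.01 0; 0.12 0 0.87 0 0 0 0; 0.12 -0.01 0.88 -0.01 0 0 0; 0.12 0 0.87 0 0 -0.01 0; 0.13 -0.01 0.88 0 0 0 0; 0.12 0 0.87 0 0 0 0; 0.12 -0.01 0.88 0 0 -0.01 0
end [ 0.492  -0.318   0.0399] [-0.424  0.906 -0.   ]
0 0 0.42 0 0 0 0; 0 0 0.42 0 0 0 0; 0 0 0.43 0 0 0 0
end [ 0.492  -0.318   0.0019] [-0.424  0.906  0.   ]
```

Call:
drive_tool --series "0.12 0 0.87 0 0 0 0; 0.13 -0.01 0.88 0 0 -0.01 0; 0.12 0 0.87 0 0 0 0; 0.12 -0.01 0.88 -0.01 0 0 0; 0.12 0 0.87 0 0 -0.01 0; 0.13 -0.01 0.88 0 0 0 0; 0.12 0 0.87 0 0 0 0; 0.12 -0.01 0.88 0 0 -0.01 0"

```text
time: 2.53
tool_pos: [0.4911, -0.319, 0.0391]
eef_rot: [0.537, 0.843, -0.0, 0.0]
force: [1.0, -0.4, 0.0]
grip_width: 0.0951
```

Call:
drive_tool --series "0 0 0.42 0 0 0 0; 0 0 0.42 0 0 0 0; 0 0 0.43 0 0 0 0; 0 0 0 0 0 0 0; 0 0 0 0 0 0 0"

```text
time: 2.95
tool_pos: [0.4913, -0.3191, 0.0017]
eef_rot: [0.537, 0.843, -0.0, 0.0]
force: [-0.4, -0.3, 0.5]
grip_width: 0.0951
```

Call:
drive_tool --series "0 0 0 0 0 0 1; 0 0 0 0 0 0 1; 0 0 0 0 0 0 1; 0 0 0 0 0 0 1; 0 0 0 0 0 0 1; 0 0 0 0 0 0 1; 0 0 0 0 0 0 1; 0 0 0 0 0 0 1" --newtons 20

```text
time: 3.62
tool_pos: [0.4923, -0.3183, 0.0021]
eef_rot: [0.536, 0.844, -0.0, 0.0]
force: [-0.3, -0.2, 0.2]
grip_width: 0.0495
```

```bash
python3 - <<'E'
from h import *
go([.492,-.318,.11],down(115.1),4,1)
plan([.492,-.318,.11],down(115.1),[.535,-.01,.22],down(85),12,1)
E
```

```text
0 0 -0.9 0 0 0 1; 0 0 -0.9 0 0 0 1; 0.01 0 -0.9 0 0.01 0.01 1; 0 0 -0.9 0 0 0 1
end [ 0.4921 -0.3179  0.1101] [-0.424  0.906  0.   ]
0.72 0.47 -0.31 0 0 0.44 1; 0.75 0.44 -0.3 0 0 0.44 1; 0.76 0.41 -0.31 0 0 0.43 1; 0.78 0.37 -0.3 0 0 0.44 1; 0.8 0.34 -0.31 0 0 0.44 1; 0.8 0.3 -0.3 0 0 0.44 1; 0.83 0.26 -0.31 0 0 0.43 1; 0.83 0.24 -0.3 0 0 0.44 1
0.84 0.19 -0.31 0 0 0.44 1; 0.85 0.16 -0.31 0 0 0.44 1; 0.85 0.12 -0.3 0 0 0.44 1; 0.86 0.08 -0.31 0 0 0.43 1
end [ 0.535  -0.0101  0.2201] [0.087 0.996 0.   ]
```

Call:
drive_tool --series "0 0 -0.5 0 0 0 1; 0 0 -0.9 0 0 0 1; 0 0 -0.9 0 0 0 1; 0 0 -0.9 0 0 0 1; 0 0 -0.4 0 0 0 1"

```text
time: 4.03
tool_pos: [0.4929, -0.3187, 0.1132]
eef_rot: [0.536, 0.844, -0.0, 0.002]
force: [-0.0, -0.5, 0.1]
grip_width: 0.0497
```

Call:
drive_tool --series "0.72 0.47 -0.31 0 0 0.44 1; 0.75 0.44 -0.3 0 0 0.44 1; 0.76 0.41 -0.31 0 0 0.43 1; 0.78 0.37 -0.3 0 0 0.44 1; 0.8 0.34 -0.31 0 0 0.44 1; 0.8 0.3 -0.3 0 0 0.44 1; 0.83 0.26 -0.31 0 0 0.43 1; 0.83 0.24 -0.3 0 0 0.44 1"

```text
time: 4.7
tool_pos: [0.5205, -0.1114, 0.1836]
eef_rot: [0.676, 0.737, -0.0, 0.0]
force: [1.2, -0.4, -0.4]
grip_width: 0.0499
```

Call:
drive_tool --series "0.84 0.19 -0.31 0 0 0.44 1; 0.85 0.16 -0.31 0 0 0.44 1; 0.85 0.12 -0.3 0 0 0.44 1; 0.86 0.08 -0.31 0 0 0.43 1; 0 0 0 0 0 0 1; 0 0 0 0 0 0 1; 0 0 0 0 0 0 1"

```text
time: 5.28
tool_pos: [0.5346, -0.0105, 0.2197]
eef_rot: [0.736, 0.676, -0.0, 0.0]
force: [0.2, 0.1, -0.3]
grip_width: 0.0497
```

```bash
python3 - <<'E'
from h import *
p,r=cur();P=camera_params("wrist");im=capture("wrist")[:,:,::-1]
cv2.imwrite("pics/w2.png",im)
np.savez("w2.npz",K=P["camera_matrix"],T=P["world_to_cam"])
print(p,r.as_matrix()[:,0],get_obs()["time"],get_obs()["grip_width"])
cv2.imwrite("pics/w2c.png",cv2.resize(im[0:230,120:400],None,fx=2.5,fy=2.5,interpolation=cv2.INTER_CUBIC))
E
```

```text
[ 0.53460566 -0.0104799   0.21970924] [ 8.47471152e-02  9.96402236e-01 -7.14970903e-04] 5.3333 0.0500578563771243
```

View pics/w2.png

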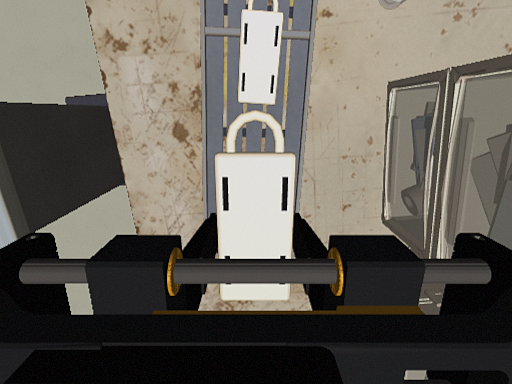

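View pics/w2c.png

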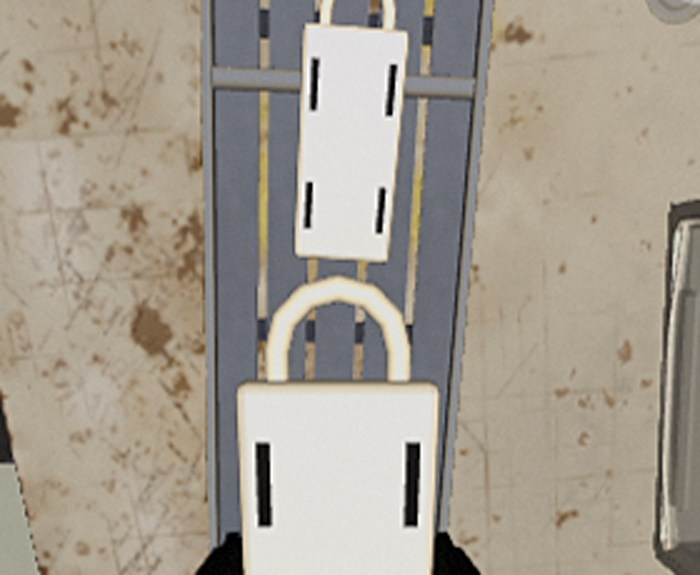

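```bash
python3 - <<'E'
from h import *
z=np.load("w2.npz");P=dict(camera_matrix=z["K"],world_to_cam=z["T"])
f=lambda u,v,h: onz(P,(u/2.5+120-.3,v/2.5-.3),h)
A=[f(295,257,.0169),f(388,262,.0169),f(407,32,.0297),f(303,25,.0297)]
for a in A: print(a.round(4))
pm=(A[0]+A[1])/2; lm=(A[2]+A[3])/2
print("plain mid",pm.round(4),"loopbody",lm.round(4),np.linalg.norm(lm-pm),np.linalg.norm(A[0]-A[1]),np.linalg.norm(A[2]-A[3]),"yaw",np.degrees(np.arctan2(*(lm-pm)[1::-1])))
l1,l2=f(205,200,.023),f(210,500,.023);print("wall L",np.degrees(np.arctan2(*(l1-l2)[1::-1])),l1,l2)
r1,r2=f(487,50,.023),f(452,480,.023);print("wall R",np.degrees(np.arctan2(*(r1-r2)[1::-1])),r1,r2)
a,b=f(213,70,.017),f(474,87,.017);print("rod yaw",np.degrees(np.arctan2(*(b-a)[1::-1]))+90,a,b,(a+b)/2)
p=np.array([0.53460566,-0.0104799,0.21970924])
for n,uv,dz in [("tip",(338,278),.006),("c",(238,385),.010),("c",(438,385),.010)]:
    q=f(*uv,p[2]+dz-.002);print(n,(q-p).round(4))
E
```

```text
[0.5192 0.0782 0.0169]
[0.5676 0.0716 0.0169]
[0.582  0.1727 0.0297]
[0.5341 0.1796 0.0297]
plain mid [0.5434 0.0749 0.0169] loopbody [0.558  0.1762 0.0297] 0.10311628867304012 0.048767179965542445 0.04839727021598701 yaw 81.78676282684222
wall L 83.13259952686506 [0.47721385 0.10907866 0.023     ] [ 0.45819016 -0.04887814  0.023     ]
wall R 83.34579066730568 [0.62032031 0.16398337 0.023     ] [ 0.59551989 -0.04859869  0.023     ]
rod yaw 81.84392094251605 [0.48820607 0.16820021 0.017     ] [0.61488006 0.15004532 0.017     ] [0.55154307 0.15912276 0.017     ]
tip [0.006  0.0764 0.004 ]
c [-0.0199  0.054   0.008 ]
c [0.0277 0.0499 0.008 ]
```

```bash
python3 - <<'E'
from h import *
r=down(82.5,6.7)
go([.5391,.0381,.055],r,8,1)
plan([.5391,.0381,.055],r,[.5391,.0381,.0185],r,4,1)
E
```

```text
0.21 0 0.69 0 0.15 0.06 1; 0.19 0 0.68 -0.01 0.14 0.05 1; 0.19 0 0.7 0 0.15 0.06 1; 0.17 0 0.69 0 0.15 0.05 1; 0.17 -0.01 0.7 -0.01 0.15 0.06 1; 0.15 0 0.69 0 0.14 0.06 1; 0.14 -0.01 0.71 0 0.15 0.05 1; 0.14 0 0.7 -0.01 0.15 0.06 1
end [0.5392 0.0381 0.055 ] [0.13  0.985 0.117]
-0.04 0 0.3 0 0 0 1; -0.03 0 0.3 0 0 0 1; -0.04 0 0.31 0 0 0 1; -0.03 0 0.3 0 0 0 1
end [0.5391 0.0382 0.0185] [0.13  0.985 0.117]
```

Call:
drive_tool --series "0.21 0 0.69 0 0.15 0.06 1; 0.19 0 0.68 -0.01 0.14 0.05 1; 0.19 0 0.7 0 0.15 0.06 1; 0.17 0 0.69 0 0.15 0.05 1; 0.17 -0.01 0.7 -0.01 0.15 0.06 1; 0.15 0 0.69 0 0.14 0.06 1; 0.14 -0.01 0.71 0 0.15 0.05 1; 0.14 0 0.7 -0.01 0.15 0.06 1"

```text
time: 6.0
tool_pos: [0.5394, 0.0378, 0.054]
eef_rot: [0.751, 0.658, 0.044, -0.039]
force: [-0.2, 0.2, -0.9]
grip_width: 0.0498
```

Call:
drive_tool --series "0 0 0 0 0 0 1; 0 0 0 0 0 0 1"

```text
time: 6.17
tool_pos: [0.5391, 0.0379, 0.0547]
eef_rot: [0.751, 0.658, 0.043, -0.039]
force: [0.3, -0.4, 0.6]
grip_width: 0.0499
```

```bash
python3 - <<'E'
from h import *
P=camera_params("wrist");im=capture("wrist")[:,:,::-1]
cv2.imwrite("pics/w3.png",im)
s=capture("side")[:,:,::-1];cv2.imwrite("pics/s3.png",cv2.resize(s[150:230,200:300],None,fx=6,fy=6,interpolation=cv2.INTER_CUBIC))
r=down(82.5,6.7)
go([.5391,.0381,.0185],r,4,1)
E
```

```text
-0.04 -0.01 0.31 0 0 0 1; -0.03 -0.01 0.31 0.01 0 0 1; -0.04 -0.01 0.32 0 0 0 1; -0.04 0 0.31 0.01 0 0 1
end [0.5392 0.038  0.0185] [0.13  0.985 0.117]
```

View pics/w3.png

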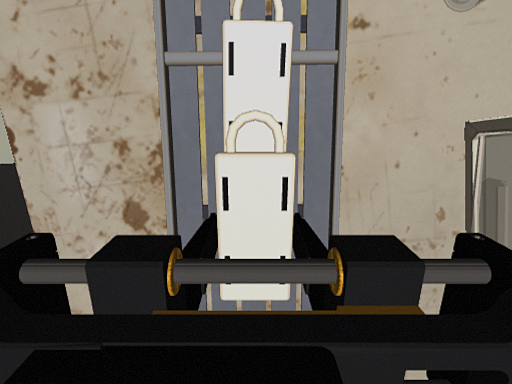

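View pics/s3.png

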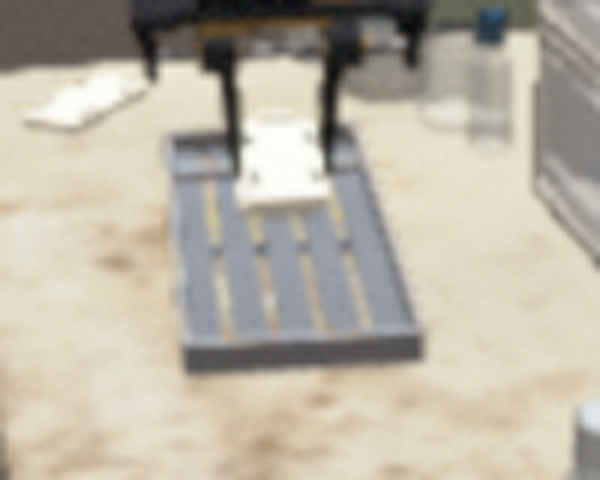

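The view shows the held board's loop (tip around 255,112) centred over the first board's plain end. Lowering.

Call:
drive_tool --series "-0.04 0 0.31 0 0 0 1; -0.04 0 0.31 0 0 0 1; -0.04 0 0.31 0 0 0 1; -0.03 0 0.3 0 0 0 1; 0 0 0 0 0 0 1"

```text
time: 6.68
tool_pos: [0.5388, 0.0387, 0.0163]
eef_rot: [0.751, 0.658, 0.044, -0.039]
force: [-0.2, -0.4, -1.4]
grip_width: 0.0496
```

Call:
drive_tool --series "0 0 0.05 0 0 0 1; 0 0 0.03 0 0 0 1; 0 0 0 0 0 0 1; 0 0 0 0 0 0 1"

```text
time: 7.02
tool_pos: [0.5398, 0.0389, 0.0161]
eef_rot: [0.751, 0.658, 0.045, -0.038]
force: [0.3, 1.1, -0.4]
grip_width: 0.0498
```

Call:
drive_tool --series "0 0 0.04 0 0 0 1; 0 0 0 0 0 0 1; 0 0 0 0 0 0 1"

```text
time: 7.27
tool_pos: [0.54, 0.039, 0.015]
eef_rot: [0.751, 0.658, 0.045, -0.038]
force: [0.9, -0.8, 2.9]
grip_width: 0.0502
```

Call:
drive_tool --series "0 0 0.03 0 0 0 1; 0 0 0 0 0 0 1; 0 0 0 0 0 0 1"

```text
time: 7.52
tool_pos: [0.54, 0.0391, 0.0148]
eef_rot: [0.751, 0.658, 0.045, -0.038]
force: [-3.6, -1.8, 14.7]
grip_width: 0.0496
```

```bash
python3 - <<'E'
from h import *
o=get_obs();print(o["force"],o["torque"],o["tool_pos"])
im=capture("wrist")[:,:,::-1]
cv2.imwrite("pics/w4.png",im)
E
```

```text
[-3.55625231 -1.77879096 14.73880079] [-0.06827449  0.46394723  0.00760099] [0.53996847 0.03905262 0.01483124]
```

View pics/w4.png

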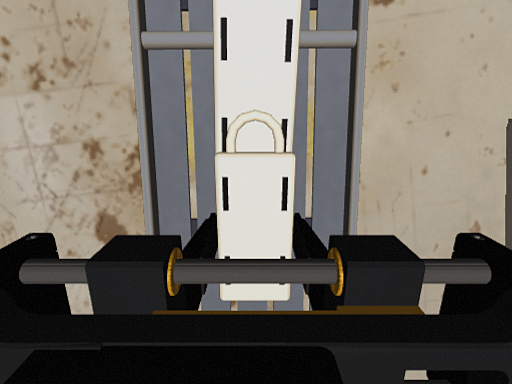

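Call:
drive_tool --series "0 0 -0.02 0 0 0 1; 0 0 0 0 0 0 1; 0 0 0 0 0 0 0.3; 0 0 0 0 0 0 0.3; 0 0 0 0 0 0 0.3; 0 0 0 0 0 0 0.3"

```text
time: 8.07
tool_pos: [0.5396, 0.0391, 0.0142]
eef_rot: [0.751, 0.658, 0.044, -0.038]
force: [0.1, -0.0, 0.5]
grip_width: 0.0655
```

Call:
drive_tool --series "0 0 -0.3 0 0 0 0.3; 0 0 -0.6 0 0 0 0.3; 0 0 -0.9 0 0 0 0.3; 0 0 -0.9 0 0 0 0.3; 0 0 -0.9 0 0 0 0.3; -0.3 0 -0.9 0 0 0 0.3; -0.8 0 -0.6 0 0 0 0.2; -0.9 0 0 0 0 0 0.1"

```text
time: 8.73
tool_pos: [0.5306, -0.0384, 0.1636]
eef_rot: [0.75, 0.659, 0.046, -0.036]
force: [0.4, 0.2, 0.7]
grip_width: 0.0751
```

Call:
drive_tool --series "-0.5 0 0 0 0 0 0; 0 0 0 0 0 0 0; 0 0 0 0 0 0 0"

```text
time: 8.98
tool_pos: [0.5273, -0.053, 0.1579]
eef_rot: [0.751, 0.658, 0.045, -0.038]
force: [-0.2, 0.2, 0.3]
grip_width: 0.0928
```

```bash
python3 - <<'E'
from h import *
p,r=cur();P=camera_params("wrist");im=capture("wrist")[:,:,::-1]
cv2.imwrite("pics/w5.png",im)
np.savez("w5.npz",K=P["camera_matrix"],T=P["world_to_cam"])
print(p,r.as_matrix()[:,0],get_obs()["time"])
cv2.imwrite("pics/w5c.png",cv2.resize(im[0:230,120:400],None,fx=2.5,fy=2.5,interpolation=cv2.INTER_CUBIC))
s=capture("side")[:,:,::-1];cv2.imwrite("pics/s5.png",cv2.resize(s[150:230,200:300],None,fx=6,fy=6,interpolation=cv2.INTER_CUBIC))
E
```

```text
[ 0.52729178 -0.05297497  0.15791712] [0.13142535 0.98437276 0.11720774] 9.0333
```

View pics/w5c.png

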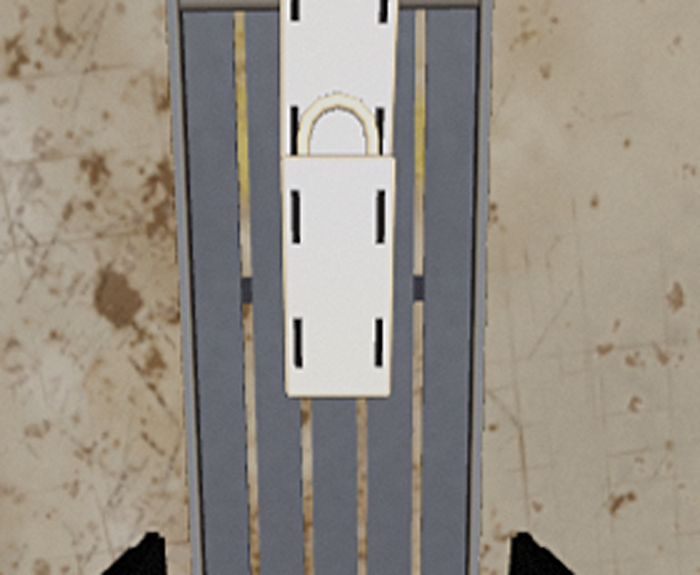

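View pics/s5.png

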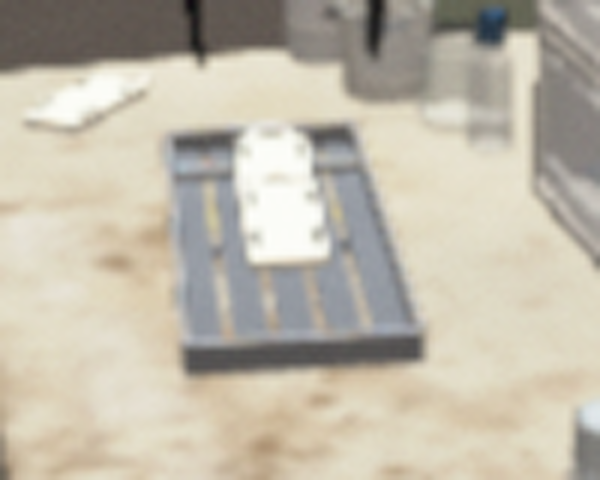

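```bash
python3 - <<'E'
from h import *
z=np.load("w5.npz");P=dict(camera_matrix=z["K"],world_to_cam=z["T"])
f=lambda u,v,h: onz(P,(u/2.5+120-.3,v/2.5-.3),h)
A=[f(286.5,397.5,.0169),f(390,397.5,.0169),f(396,155,.0290),f(281.5,155,.0290)]
pm=(A[0]+A[1])/2; lm=(A[2]+A[3])/2
print("plain mid",pm.round(4),"loopbody",lm.round(4),np.linalg.norm(lm-pm),np.linalg.norm(A[0]-A[1]),np.linalg.norm(A[2]-A[3]),"yaw",np.degrees(np.arctan2(*(lm-pm)[1::-1])))
print("tip",f(337,93,.028))
a,b=f(240,20,.007),f(254,570,.007);print("slat yaw",np.degrees(np.arctan2(*(a-b)[1::-1])))
a,b=f(421,20,.007),f(415,570,.007);print("slat yaw",np.degrees(np.arctan2(*(a-b)[1::-1])),a,b)
a,b=f(175,50,.023),f(190,500,.023);print("wall",a,b);c,d=f(489,50,.023),f(479,500,.023);print(c,d)
# go look at left board
y=51;p,r=cur()
t=[.451-.05*np.cos(np.radians(y)),.357-.05*np.sin(np.radians(y)),.25]
go(t,down(y),15,0)
E
```

```text
plain mid [ 0.5325 -0.0135  0.0169] loopbody [0.5463 0.0888 0.029 ] 0.1039589471230641 0.048312163559530684 0.04867506196454355 yaw 82.32884568611908
tip [0.54882557 0.1135287  0.028     ]
slat yaw 82.71238196057239
slat yaw 82.85590528987993 [0.59065414 0.14597538 0.007     ] [ 0.5592604  -0.10449691  0.007     ]
wall [0.48328286 0.14113462 0.023     ] [ 0.45731803 -0.05149547  0.023     ]
[0.61515271 0.12365395 0.023     ] [ 0.59167382 -0.06939844  0.023     ]
0.8 -0.34 -0.11 -0.02 -0.08 0.37 0; 0.79 -0.38 -0.12 -0.02 -0.07 0.36 0; 0.77 -0.4 -0.13 -0.02 -0.08 0.37 0; 0.76 -0.43 -0.13 -0.02 -0.08 0.36 0; 0.74 -0.46 -0.14 -0.02 -0.07 0.37 0; 0.72 -0.48 -0.14 -0.03 -0.08 0.37 0; 0.71 -0.51 -0.16 -0.02 -0.08 0.36 0; 0.68 -0.54 -0.15 -0.02 -0.07 0.37 0
0.66 -0.55 -0.17 -0.02 -0.08 0.36 0; 0.64 -0.59 -0.17 -0.02 -0.08 0.37 0; 0.61 -0.6 -0.18 -0.02 -0.07 0.37 0; 0.6 -0.63 -0.18 -0.02 -0.08 0.36 0; 0.56 -0.64 -0.19 -0.02 -0.08 0.37 0; 0.54 -0.67 -0.19 -0.02 -0.07 0.36 0; 0.52 -0.69 -0.2 -0.02 -0.08 0.37 0
end [0.4195 0.3182 0.2499] [ 0.629  0.777 -0.   ]
```

Call:
drive_tool --series "0.8 -0.34 -0.11 -0.02 -0.08 0.37 0; 0.79 -0.38 -0.12 -0.02 -0.07 0.36 0; 0.77 -0.4 -0.13 -0.02 -0.08 0.37 0; 0.76 -0.43 -0.13 -0.02 -0.08 0.36 0; 0.74 -0.46 -0.14 -0.02 -0.07 0.37 0; 0.72 -0.48 -0.14 -0.03 -0.08 0.37 0; 0.71 -0.51 -0.16 -0.02 -0.08 0.36 0; 0.68 -0.54 -0.15 -0.02 -0.07 0.37 0"

```text
time: 9.75
tool_pos: [0.469, 0.1471, 0.2071]
eef_rot: [0.84, 0.542, 0.021, -0.018]
force: [0.5, -1.3, 0.5]
grip_width: 0.0951
```

Call:
drive_tool --series "0.66 -0.55 -0.17 -0.02 -0.08 0.36 0; 0.64 -0.59 -0.17 -0.02 -0.08 0.37 0; 0.61 -0.6 -0.18 -0.02 -0.07 0.37 0; 0.6 -0.63 -0.18 -0.02 -0.08 0.36 0; 0.56 -0.64 -0.19 -0.02 -0.08 0.37 0; 0.54 -0.67 -0.19 -0.02 -0.07 0.36 0; 0.52 -0.69 -0.2 -0.02 -0.08 0.37 0; 0 0 0 0 0 0 0"

```text
time: 10.42
tool_pos: [0.4181, 0.3218, 0.2507]
eef_rot: [0.902, 0.431, 0.001, -0.0]
force: [-0.7, -0.7, -0.4]
grip_width: 0.0953
```

Call:
drive_tool --series "0 0 0 0 0 0 0; 0 0 0 0 0 0 0"

```text
time: 10.58
tool_pos: [0.419, 0.3178, 0.2494]
eef_rot: [0.902, 0.431, -0.0, 0.0]
force: [-1.0, -0.7, 0.9]
grip_width: 0.0951
```

```bash
python3 - <<'E'
from h import *
p,r=cur();P=camera_params("wrist");im=capture("wrist")[:,:,::-1].copy()
cv2.imwrite("pics/w6.png",im)
print(p,r.as_matrix().round(3).tolist(),get_obs()["time"])
print(board_from(im,P,tuple(int(v) for v in proj(P,[.451,.357,.01])),lo=190))
E
```

```text
[0.41895016 0.31779207 0.2493784 ] [[0.628, 0.778, -0.001], [0.778, -0.628, -0.0], [-0.001, -0.0, -1.0]] 10.6333
(((450.6073913574219, 355.9119567871094), (102.63514709472656, 47.22227096557617), 51.4274787902832), array([[400.2, 330.5],
       [437.1, 301.1],
       [501.1, 381.3],
       [464.1, 410.8]], dtype=float32))
```

View pics/w6.png

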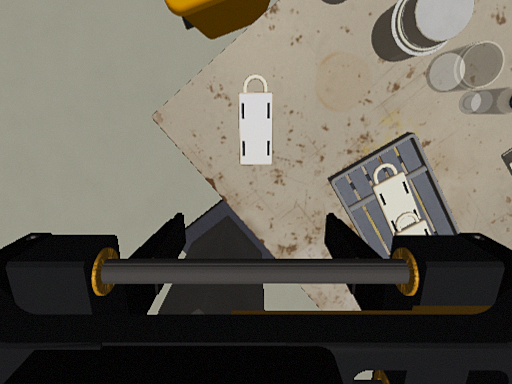

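```bash
python3 - <<'E'
from h import *
q=[.4506,.3560]
go(q+[.04],down(51.4),8,0)
plan(q+[.04],down(51.4),q+[.002],down(51.4),3,0)
E
```

```text
0.21 0 0.87 0 0 -0.01 0; 0.21 0 0.87 0 0 -0.01 0; 0.2 0 0.88 0 0 0 0; 0.21 0 0.87 0 0 -0.01 0; 0.21 0.01 0.87 0 0.01 -0.01 0; 0.21 0 0.87 0 0 -0.01 0; 0.21 0 0.88 0 0 0 0; 0.2 0 0.87 0 0 -0.01 0
end [0.4505 0.3559 0.0399] [0.624 0.781 0.   ]
0 0 0.42 0 0 0 0; 0 0 0.42 0 0 0 0; 0 0 0.43 0 0 0 0
end [0.4506 0.356  0.0019] [0.624 0.782 0.   ]
```

Call:
drive_tool --series "0.21 0 0.87 0 0 -0.01 0; 0.21 0 0.87 0 0 -0.01 0; 0.2 0 0.88 0 0 0 0; 0.21 0 0.87 0 0 -0.01 0; 0.21 0.01 0.87 0 0.01 -0.01 0; 0.21 0 0.87 0 0 -0.01 0; 0.21 0 0.88 0 0 0 0; 0.2 0 0.87 0 0 -0.01 0"

```text
time: 11.3
tool_pos: [0.4515, 0.3555, 0.0389]
eef_rot: [0.902, 0.433, 0.0, -0.0]
force: [-0.3, -0.7, -0.2]
grip_width: 0.0953
```

Call:
drive_tool --series "0 0 0.42 0 0 0 0; 0 0 0.42 0 0 0 0; 0 0 0.43 0 0 0 0; 0 0 0 0 0 0 0; 0 0 0 0 0 0 0"

```text
time: 11.72
tool_pos: [0.4513, 0.3554, 0.0017]
eef_rot: [0.901, 0.433, -0.0, -0.0]
force: [-0.3, 0.1, 0.2]
grip_width: 0.095
```

Call:
drive_tool --series "0 0 0 0 0 0 1; 0 0 0 0 0 0 1; 0 0 0 0 0 0 1; 0 0 0 0 0 0 1; 0 0 0 0 0 0 1; 0 0 0 0 0 0 1; 0 0 0 0 0 0 1; 0 0 0 0 0 0 1" --newtons 20

```text
time: 12.38
tool_pos: [0.451, 0.3564, 0.0022]
eef_rot: [0.901, 0.433, 0.0, -0.0]
force: [0.0, 0.4, 0.7]
grip_width: 0.0496
```

```bash
python3 - <<'E'
from h import *
p,r=cur();print(p)
plan([.4506,.356,.16],down(51.4),[.525,-.08,.16],down(82.5),16,1)
E
```

```text
[0.45102442 0.35636068 0.00220366]
-0.61 0.69 0 0 0 -0.34 1; -0.64 0.66 0 0 0 -0.34 1; -0.66 0.65 0 0 0 -0.34 1; -0.68 0.62 0 0 0 -0.34 1; -0.7 0.6 0 0 0 -0.34 1; -0.72 0.57 0 0 0 -0.34 1; -0.74 0.55 0 0 0 -0.33 1; -0.76 0.53 0 0 0 -0.34 1
-0.77 0.5 0 0 0 -0.34 1; -0.79 0.47 0 0 0 -0.34 1; -0.81 0.44 0 0 0 -0.34 1; -0.82 0.42 0 0 0 -0.34 1; -0.84 0.39 0 0 0 -0.34 1; -0.85 0.36 0 0 0 -0.34 1; -0.86 0.33 0 0 0 -0.34 1; -0.87 0.3 0 0 0 -0.34 1
end [ 0.5249 -0.0801  0.16  ] [0.13  0.991 0.   ]
```

Call:
drive_tool --series "0 0 -0.5 0 0 0 1; 0 0 -0.9 0 0 0 1; 0 0 -0.9 0 0 0 1; 0 0 -0.9 0 0 0 1; 0 0 -0.9 0 0 0 1; 0 0 -0.8 0 0 0 1; 0 0 -0.4 0 0 0 1"

```text
time: 12.97
tool_pos: [0.4515, 0.3566, 0.1642]
eef_rot: [0.901, 0.433, 0.002, -0.0]
force: [0.9, -0.0, -1.0]
grip_width: 0.0497
```

Call:
drive_tool --series "-0.61 0.69 0 0 0 -0.34 1; -0.64 0.66 0 0 0 -0.34 1; -0.66 0.65 0 0 0 -0.34 1; -0.68 0.62 0 0 0 -0.34 1; -0.7 0.6 0 0 0 -0.34 1; -0.72 0.57 0 0 0 -0.34 1; -0.74 0.55 0 0 0 -0.33 1; -0.76 0.53 0 0 0 -0.34 1"

```text
time: 13.63
tool_pos: [0.4879, 0.1368, 0.1611]
eef_rot: [0.834, 0.552, 0.0, -0.0]
force: [0.2, -0.3, -0.3]
grip_width: 0.0498
```

Call:
drive_tool --series "-0.77 0.5 0 0 0 -0.34 1; -0.79 0.47 0 0 0 -0.34 1; -0.81 0.44 0 0 0 -0.34 1; -0.82 0.42 0 0 0 -0.34 1; -0.84 0.39 0 0 0 -0.34 1; -0.85 0.36 0 0 0 -0.34 1; -0.86 0.33 0 0 0 -0.34 1; -0.87 0.3 0 0 0 -0.34 1"

```text
time: 14.3
tool_pos: [0.5248, -0.0814, 0.1608]
eef_rot: [0.752, 0.66, 0.0, -0.0]
force: [0.7, -0.2, -0.6]
grip_width: 0.0496
```

Call:
drive_tool --series "0 0 0 0 0 0 1; 0 0 0 0 0 0 1; 0 0 0 0 0 0 1"

```text
time: 14.55
tool_pos: [0.5245, -0.0797, 0.1607]
eef_rot: [0.752, 0.659, 0.0, -0.0]
force: [-0.3, -0.1, -0.6]
grip_width: 0.0496
```

```bash
python3 - <<'E'
from h import *
p,r=cur();P=camera_params("wrist");im=capture("wrist")[:,:,::-1]
np.savez("w7.npz",K=P["camera_matrix"],T=P["world_to_cam"])
print(p,r.as_matrix()[:,0],get_obs()["time"],get_obs()["grip_width"])
cv2.imwrite("pics/w7c.png",cv2.resize(im[0:230,120:400],None,fx=2.5,fy=2.5,interpolation=cv2.INTER_CUBIC))
E
```

```text
[ 0.52451743 -0.07969811  0.16069548] [0.13213984 0.99123057 0.00100723] 14.6 0.05000003110565262
```

View pics/w7c.png

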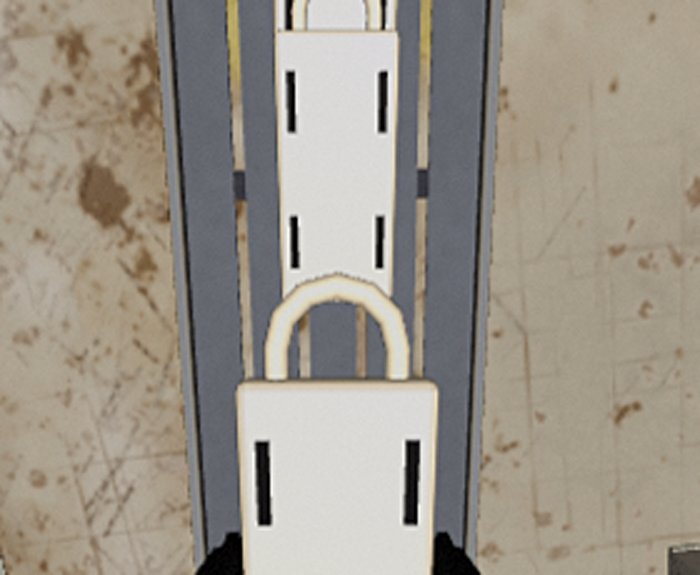

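```bash
python3 - <<'E'
from h import *
r=down(82.5,6.7)
go([.5278,-.05,.05],r,6,1)
plan([.5278,-.05,.05],r,[.5278,-.05,.018],r,4,1)
E
```

```text
0.16 0 0.62 0 0.19 0 1; 0.15 -0.01 0.61 0 0.2 0 1; 0.14 0 0.63 0 0.19 0 1; 0.13 0 0.62 0 0.19 -0.01 1; 0.12 -0.01 0.63 0 0.2 0 1; 0.1 0 0.62 0 0.19 0 1
end [ 0.5278 -0.05    0.0501] [0.129 0.985 0.117]
-0.03 0 0.26 0 0 0 1; -0.03 0 0.27 0 0 0 1; -0.03 0 0.26 0 0 0 1; -0.03 0 0.27 0 0 0 1
end [ 0.5278 -0.0499  0.018 ] [0.13  0.985 0.117]
```

Call:
drive_tool --series "0.16 0 0.62 0 0.19 0 1; 0.15 -0.01 0.61 0 0.2 0 1; 0.14 0 0.63 0 0.19 0 1; 0.13 0 0.62 0 0.19 -0.01 1; 0.12 -0.01 0.63 0 0.2 0 1; 0.1 0 0.62 0 0.19 0 1; 0 0 0 0 0 0 1; 0 0 0 0 0 0 1"

```text
time: 15.27
tool_pos: [0.5277, -0.0499, 0.05]
eef_rot: [0.75, 0.659, 0.043, -0.039]
force: [0.6, -0.0, -0.6]
grip_width: 0.0502
```

Call:
drive_tool --series "-0.03 0 0.26 0 0 0 1; -0.03 0 0.27 0 0 0 1; -0.03 0 0.26 0 0 0 1; -0.03 0 0.27 0 0 0 1; 0 0 0 0 0 0 1; 0 0 0 0 0 0 1"

```text
time: 15.77
tool_pos: [0.5279, -0.0505, 0.0177]
eef_rot: [0.751, 0.658, 0.044, -0.039]
force: [0.6, 0.4, 0.0]
grip_width: 0.0498
```

```bash
python3 - <<'E'
from h import *
p,r=cur();print(p,r.as_matrix()[:,0]);cv2.imwrite("pics/w8.png",capture("wrist")[:,:,::-1])
E
```

```text
[ 0.52792433 -0.05052559  0.01772575] [0.12958105 0.9846817  0.11666491]
```

View pics/w8.png

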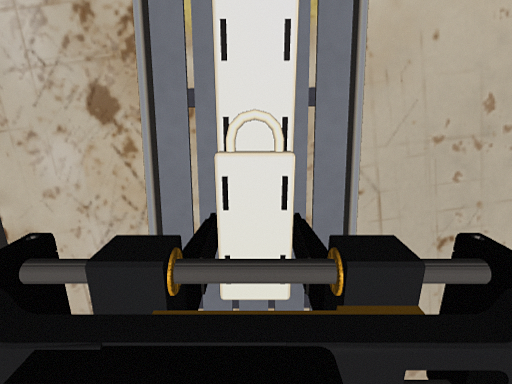

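The loop (tip around 255,110) sits centred over board 2's plain end, same picture as the first placing. Lowering the last 3 mm.

Call:
drive_tool --series "0 0 0.04 0 0 0 1; 0 0 0.02 0 0 0 1; 0 0 0 0 0 0 1; 0 0 0 0 0 0 1"

```text
time: 16.15
tool_pos: [0.5283, -0.0504, 0.0166]
eef_rot: [0.75, 0.658, 0.044, -0.038]
force: [-0.8, -0.0, -0.2]
grip_width: 0.0495
```

Call:
drive_tool --series "0 0 0.03 0 0 0 1; 0 0 0 0 0 0 1; 0 0 0 0 0 0 1"

```text
time: 16.4
tool_pos: [0.5282, -0.0503, 0.0155]
eef_rot: [0.75, 0.658, 0.044, -0.038]
force: [-0.5, 0.4, -0.3]
grip_width: 0.0496
```

Call:
drive_tool --series "0 0 0.02 0 0 0 1; 0 0 0 0 0 0 1; 0 0 0 0 0 0 1"

```text
time: 16.65
tool_pos: [0.5283, -0.0502, 0.015]
eef_rot: [0.75, 0.658, 0.044, -0.038]
force: [0.3, 0.2, 1.1]
grip_width: 0.0497
```

Call:
drive_tool --series "0 0 0.02 0 0 0 1; 0 0 0 0 0 0 1; 0 0 0 0 0 0 1"

```text
time: 16.9
tool_pos: [0.5283, -0.0502, 0.0148]
eef_rot: [0.75, 0.658, 0.044, -0.038]
force: [-0.8, 0.2, 7.9]
grip_width: 0.0498
```

Contact (7.9 N). Ease off slightly, release, retreat and look.

Call:
drive_tool --series "0 0 -0.01 0 0 0 1; 0 0 0 0 0 0 1; 0 0 0 0 0 0 0.3; 0 0 0 0 0 0 0.3; 0 0 0 0 0 0 0.3; 0 0 0 0 0 0 0.3"

```text
time: 17.4
tool_pos: [0.5282, -0.0501, 0.0145]
eef_rot: [0.75, 0.658, 0.044, -0.038]
force: [0.3, -0.1, -0.0]
grip_width: 0.0657
```

Call:
drive_tool --series "0 0 -0.3 0 0 0 0.3; 0 0 -0.6 0 0 0 0.3; 0 0 -0.9 0 0 0 0.3; 0 0 -0.9 0 0 0 0.3; 0 0 -0.9 0 0 0 0.3; -0.3 0 -0.9 0 0 0 0.3; -0.8 0 -0.9 0 0 0 0.2; -0.9 0 -0.9 0 0 0 0.1"

```text
time: 18.07
tool_pos: [0.5171, -0.1311, 0.1976]
eef_rot: [0.75, 0.659, 0.044, -0.038]
force: [1.2, -0.6, -0.3]
grip_width: 0.075
```

Call:
drive_tool --series "-0.3 0 -0.5 0 0 0 0; 0 0 0 0 0 0 0; 0 0 0 0 0 0 0; 0 0 0 0 0 0 0"

```text
time: 18.4
tool_pos: [0.5156, -0.141, 0.2086]
eef_rot: [0.75, 0.658, 0.044, -0.039]
force: [0.7, -0.4, 0.3]
grip_width: 0.0945
```

```bash
python3 - <<'E'
from h import *
p,r=cur();P=camera_params("wrist");im=capture("wrist")[:,:,::-1]
np.savez("w9.npz",K=P["camera_matrix"],T=P["world_to_cam"])
print(p,r.as_matrix()[:,0],get_obs()["time"])
cv2.imwrite("pics/w9c.png",cv2.resize(im[0:230,120:400],None,fx=2.5,fy=2.5,interpolation=cv2.INTER_CUBIC))
s=capture("side")[:,:,::-1];cv2.imwrite("pics/s9.png",cv2.resize(s[150:300,180:350],None,fx=4,fy=4,interpolation=cv2.INTER_CUBIC))
E
```

```text
[ 0.51564744 -0.14095788  0.20864019] [0.12946575 0.98466571 0.11692761] 18.45
```

View pics/w9c.png

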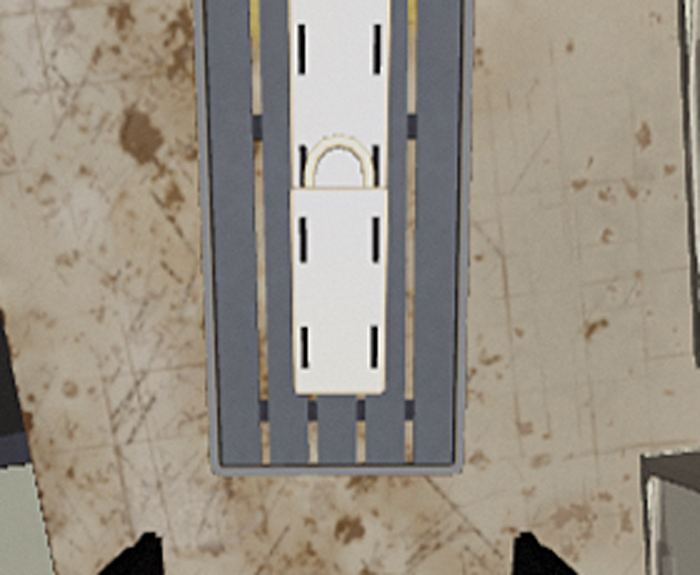

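View pics/s9.png

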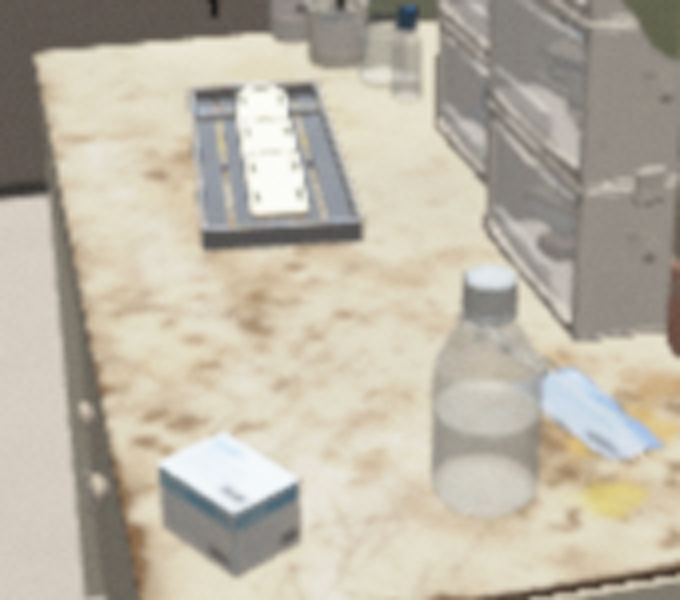

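```bash
python3 - <<'E'
from h import *
z=np.load("w9.npz");P=dict(camera_matrix=z["K"],world_to_cam=z["T"])
f=lambda u,v,h: onz(P,(u/2.5+120-.3,v/2.5-.3),h)
A=[f(295,394,.0169),f(385,394,.0169),f(390,187,.0290),f(290,187,.0290)]
pm=(A[0]+A[1])/2; lm=(A[2]+A[3])/2
print("plain",pm.round(4),"loopbody",lm.round(4),np.linalg.norm(lm-pm),"yaw",np.degrees(np.arctan2(*(lm-pm)[1::-1])),"tip",f(339,135,.028))
t=capture("top")[:,:,::-1]
cv2.imwrite("pics/t9.png",np.vstack([cv2.resize(cv2.imread("pics/top0.png")[150:230,110:310],None,fx=3.5,fy=3.5,interpolation=cv2.INTER_CUBIC),cv2.resize(t[150:230,110:310],None,fx=3.5,fy=3.5,interpolation=cv2.INTER_CUBIC)]))
E
```

```text
plain [ 0.5213 -0.1024  0.0169] loopbody [0.5347 0.     0.029 ] 0.10400111969915964 yaw 82.59891102927484 tip [0.53734905 0.02454986 0.028     ]
```

View pics/t9.png

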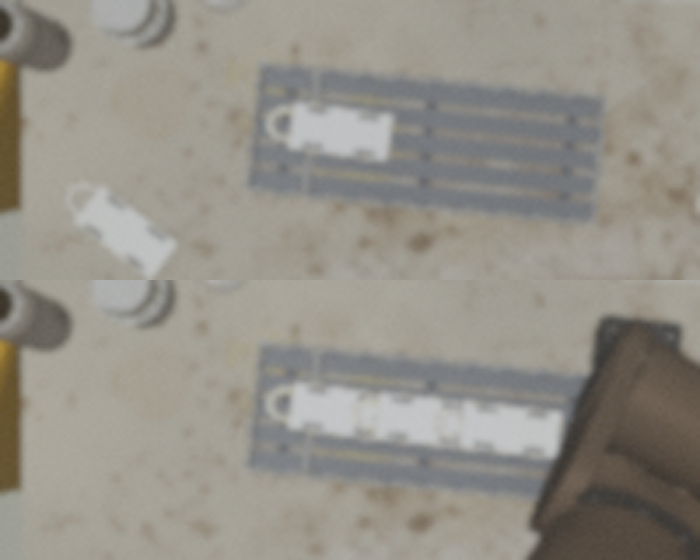

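```bash
python3 -c "
from workcell import *
print(job_done())"
```

```text
the job is handed in; nothing more can be done
None
```

I carried the row on with both boards and handed the job in at about 18.5 s of the 51 s. I gripped each board across its body, tilted it 6.7°, lowered it to light contact (peaks of 14.7 N and 7.9 N) and then released it.

| Check | Second board | Third board |
|---|---|---|
| Lap over the board before | about 39–40 mm | about 39 mm |
| Heading (tray about 82.8°) | 82.3° | 82.6° |
| Sideways offset | within about 2 mm | within about 2 mm |

- **First board:** the top view shows no visible shift from its start.
- **Bystanders:** the saline bottle and swab box are upright in the last side view. The spray bottle was not checked by itself, but the gripper never went near it.
- **Tilt and floor contact:** I did not measure these directly after release. They follow from the release pose, the contact forces and the boards' apparent lengths.
- **Disagreement:** the first coarse top-view estimate put the tray at about 85°. I used the closer wrist-camera value of about 83°.

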